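# Stroke the lids of the small-parts case shut

## Robot

A 7-joint arm with a two-finger parallel gripper is mounted at the origin on the work surface. World frame = base frame: x ahead of the robot, y to its left, z up, the work surface at z = 0. Lengths are in m, angles in rad, forces in N, time in s.
With the tool pointing down it reaches from about 0.35 to 0.9 m from the base axis. Payload 8.1 kg.
Tool frame: the origin (TCP) lies at the very end of the fingers, on their centre line; the grasp point (between the pads) lies grip_point_offset behind it (grip_point_offset is the distance from the TCP to the grasp point, in m); z points along the fingers, y is the direction in which the jaws open and shut (so a half turn about z gives the same grasp; the last joint's range is limited). The gripper opens to 92 mm and grips with 3 to 60 N. Pads are 19 mm wide; open, the fingers measure 130 mm over their backs; the gripper's body (75 mm by 190 mm) begins 47 mm behind the grasp point.
Start: joints at [-1.448, 0.434, 0.025, 1.573, -0.012, 1.134, -0.075], TCP at [0.14, 0.609, 0.227] pointing down, gripper open.
Joint ranges: [-2.62, 2.62], [-0.44, 2.09], [-1.27, 1.32], [0.08, 2.57], [-1.32, 4.46], [0.12, 2], [-2.74, 2.74]. Speed limits (rad/s): [2.22, 2.22, 3.01, 3.01, 3.14, 3.14, 3.14].

## Interface

Orientations are given as a rotation vector (axis times angle).
In Python, from cell import * gives the robot as it stands.
- The arm moves only by the tool drive_tool, never from a script. Its argument "increments" is a list of rows, each an object of numbers: "grip": the gripper's target within -1 to 1 (shut at 1, half-way at 0, fully open at -1); "tx", "ty", "tz": the shift along the world's x, y, z normalised to -1 to 1, where 1 is 400 mm; "turn": the turn about the world's z normalised to -1 to 1, where 1 is 60 degrees. In form: [{"grip": .., "tx": .., "ty": .., "tz": .., "turn": ..}, ...]. A call has 1 to 20 rows; each row is the pose to reach, as a shift and turn from the pose measured when the call began; what a row does not reach only later rows make up. A row lasts 1/10 s, in which the tool goes at most 50 mm and 8.59 degrees, less where a joint would pass 70% of its speed; a pose out of reach is approached as far as the arm can. A call with a number of a shift or a turn outside -1 to 1 is refused whole. A call with a gripper value outside its range is refused whole. The fingers move at their own pace and stop on an object; "newtons" is the grip in N (left out, the last holds). Time passes only in rows, so rows that repeat a pose let the fingers close. It gives the time, the measured TCP pose, the force and the opening at its end, in the units of the state.
- observe(): the state, without advancing time (a new reading comes with each control period).
- get_image(name): name is "side" or "top"; returns the picture (384x512x3 uint8, red, green, blue); there is no depth.
- camera_info(name): a dict with "fx", "fy", "cx", "cy" (pixels), "eye" and "rotation" of the camera in the world. Camera axes: x right, y down, z forward; pixel columns grow to the right and rows downward; lengths in m; the calibration is good to about 2 mm. A picture is of the moment at which its call begins. camera_info takes no time and is no camera call.
- sign_off(): hands the job in, once; it reports no verdict.
The state is a dict: "clock": time; "joints": joint angles; "dq": joint speeds; "joint_efforts": joint torques, N m; "position": TCP position; "ee_rot": TCP orientation; "force": force on the tool from outside, world axes, zero at the start; "ft_torque": the same for the moment, N m; "width": opening from 0.0 (shut) to 1.0 (fully open).
Only numpy, scipy, OpenCV 4.12 (cv2) and the standard library are available. Lean on these libraries where they do the work, as an engineer would, in place of code of your own. Each camera call takes 0.05 s, during which the arm holds its last target. There are 200 camera calls.

## Task

All four flip lids of the small-parts case on the bench have been left ajar. With the fingertips, stroke lightly along the row of lids, from the end where the first lid has its hinge, up the slope of each lid, so that they go down one after another and all lie fully shut; do it in one pass, keeping the fingertips close to the row until the last lid is down. Do not flip any lid wide open, do not push the case away, lift or lean hard on it, and leave the other things on the bench alone.

Things in the scene. Friction and masses are not known exactly. Their poses are not given: they have to be found in the camera images.
- case: grey plastic small-parts case, 216 mm long (its x), 76 mm wide (y), 45 mm tall, loose on the bench, heavy with stock (about 2 to 3 kg). Origin at the centre of its underside, z up. Its top is a row of four off-white flip lids along x, lid 1 at the -x end, lid 4 at the +x end; each is hinged on its -x side and starts raised, sloping up towards +x. Shut, their upper faces lie level 48 mm above the bench
- lid1 (a joint): opening angle of lid 1, rad: 0 fully shut, grows as its +x (free) edge rises, starts at 0.4 to 0.8. Plate 49 mm along the row, 68 mm across, 3 mm thick; hinge line across the case at x = -104 mm, z = 45 mm of the case. Stiff hinge: stays where left, yields to about 0.3 N at the free edge, more near the hinge
- lid2 (a joint): opening angle of lid 2, rad: 0 fully shut, grows as its +x (free) edge rises, starts at 0.4 to 0.8. Plate 49 mm along the row, 68 mm across, 3 mm thick; hinge line across the case at x = -52 mm, z = 45 mm of the case. Stiff hinge: stays where left, yields to about 0.3 N at the free edge, more near the hinge
- lid3 (a joint): opening angle of lid 3, rad: 0 fully shut, grows as its +x (free) edge rises, starts at 0.4 to 0.8. Plate 49 mm along the row, 68 mm across, 3 mm thick; hinge line across the case at x = 0 mm, z = 45 mm of the case. Stiff hinge: stays where left, yields to about 0.3 N at the free edge, more near the hinge
- lid4 (a joint): opening angle of lid 4, rad: 0 fully shut, grows as its +x (free) edge rises, starts at 0.4 to 0.8. Plate 49 mm along the row, 68 mm across, 3 mm thick; hinge line across the case at x = 52 mm, z = 45 mm of the case. Stiff hinge: stays where left, yields to about 0.3 N at the free edge, more near the hinge
- lid1_edge (a point): middle of the free edge of lid 1, upper face, 50 mm from its hinge line
- lid2_edge (a point): middle of the free edge of lid 2, upper face, 50 mm from its hinge line
- lid3_edge (a point): middle of the free edge of lid 3, upper face, 50 mm from its hinge line
- lid4_edge (a point): middle of the free edge of lid 4, upper face, 50 mm from its hinge line
- tin: bystander: small round steel tin with a white band, 66 mm across and 66 mm tall, standing beside the case; origin at the centre of its underside
- tape: bystander: empty cardboard roll lying flat, 84 mm across, 22 mm tall, beside the case; origin at the centre of its underside
- screwdriver: bystander: black-handled screwdriver, 190 mm long, lying beside the case; origin at its underside, about mid-length
- jar: bystander: screw-top jar, 68 mm across, 85 mm tall; origin at the centre of its underside
- carton: bystander: small closed cardboard box, 100 x 70 x 50 mm; origin at the centre of its underside
- bigtin: bystander: larger round steel tin, 90 mm across, 95 mm tall; origin at the centre of its underside
Not all that is in view belongs to the job. What is meant by the case is not orange or purple, and is the larger of those in its own colour.

How it is judged:
On the way, in this order (a step that is already met when the one before it is completed fails the run):
1. lid 1 is stroked shut: down within 0.10 rad while the fingers touch it or the case (value of joint lid1 below 0.1 rad and contact force between the fingers and case above 0.02 N).
2. lid 2 is stroked shut: down within 0.10 rad while the fingers touch it or the case (value of joint lid2 below 0.1 rad and contact force between the fingers and case above 0.02 N).
3. lid 3 is stroked shut: down within 0.10 rad while the fingers touch it or the case (value of joint lid3 below 0.1 rad and contact force between the fingers and case above 0.02 N).
4. lid 4 is stroked shut: down within 0.10 rad while the fingers touch it or the case (value of joint lid4 below 0.1 rad and contact force between the fingers and case above 0.02 N).
At the end, for the whole second after the job is handed in: All four lids are shut (within 0.10 rad, that is 5 mm at the free edge), the case stands level at rest within 25 mm of where it was, and the bystanders are within 20 mm of where they were (value of joint each of lid1, lid2, lid3, lid4 below 0.1 rad and distance of case from where it was at the start of the episode below 0.025 m and angle between case's own z axis and vertical below 0.05 rad and linear speed of case below 0.01 m/s and distance of each of tin, tape, screwdriver, jar, carton, bigtin from where it was at the start of the episode below 0.02 m); the robot touches nothing.
It fails at once if a lid is flipped wide open (beyond 1.0 rad) (value of joint any of lid1, lid2, lid3, lid4 above 1 rad).
It fails at once if the fingertips leave the row between the first lid and the last (grasp point more than about 50 mm above the shut lids) (value of joint lid1 below 0.1 rad and not (value of joint lid4 below 0.1 rad) and z of the grasp point in the frame of case above 0.1 m).
It fails at once if the case is pushed more than 25 mm, lifted or tipped (distance of case from where it was at the start of the episode above 0.025 m or height (world z) of case above 0.01 m or angle between case's own z axis and vertical above 0.1 rad).
It fails at once if the case or its lids are leaned on with more than 30 N (contact force between the fingers and case above 30 N).
It fails at once if a bystander is moved more than 20 mm (distance of any of tin, tape, screwdriver, jar, carton, bigtin from where it was at the start of the episode above 0.02 m).
It also fails if it takes over 35 s, if anything falls off the work surface, if the arm or the gripper's body presses on something with over 40 N, if the wrist force passes 120 N, or if a joint passes its speed limit or range.

## Working session

There is one attempt and no reset: what is moved stays moved. The work goes in short steps, Python scripts to look and compute and a tool call to move; the robot and the scene stay as the last step left them, time stands still between calls to the robot, and variables do not carry over. Pictures are saved under pics/ and viewed, about 8 in all and at most 12, crops included, and the job is handed in when it is done.

Besides the shell and the picture viewer there is one more tool, called as a command line: name --argument value ..., lists and objects as JSON in quotes. drive_tool: Moves the arm, as the interface text tells. Its arguments: {"type":"object","properties":{"increments":{"type":"array","items":{"type":"object","properties":{"grip":{"type":"number"},"tx":{"type":"number"},"ty":{"type":"number"},"tz":{"type":"number"},"turn":{"type":"number"}}}},"newtons":{"type":"number"}},"required":["increments"]}

```bash
mkdir -p pics; python3 - <<'E'
from cell import *
import cv2
s=observe();print({k:s[k] for k in('clock','position','ee_rot','width','force')})
try: print(grip_point_offset)
except Exception as e: print(e)
for n in('top','side'):
    c=camera_info(n);print(n,c)
    cv2.imwrite(f'pics/{n}0.png',get_image(n)[:,:,::-1])
E
```

```text
{'clock': 0.0, 'position': array([0.1398566 , 0.60859857, 0.22594537]), 'ee_rot': array([-3.54009469e-01, -3.12154806e+00,  2.53966404e-03]), 'width': 1.0016690075100565, 'force': array([-0.52584623, -0.59858858, -0.03679561])}
0.0188
top {'fx': 359.5517797304641, 'fy': 359.5517797304641, 'cx': 256.9691324971182, 'cy': 190.80724123084298, 'eye': array([ 0.44728279, -0.00866617,  0.97802361]), 'rotation': array([-2.15507857,  2.19189171, -0.09890667])}
side {'fx': 426.24305796899654, 'fy': 426.24305796899654, 'cx': 252.7228536848967, 'cy': 190.38793778916943, 'eye': array([ 0.22052324, -0.85344717,  1.14736467]), 'rotation': array([-2.40883585,  0.4011777 , -0.14609785])}
```

View pics/top0.png

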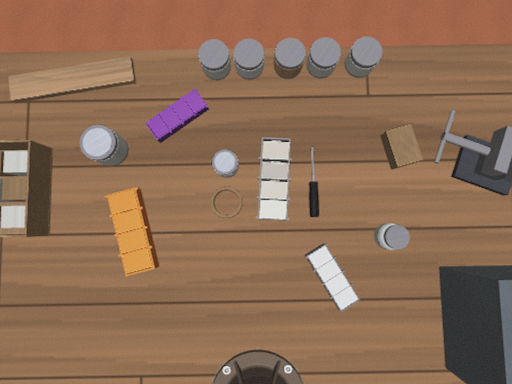

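View pics/side0.png

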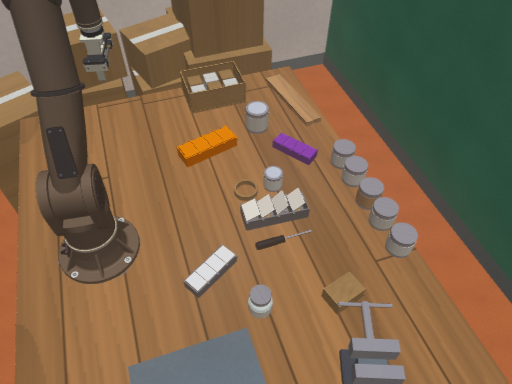

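Candidates: grey with off-white lids at top (274,178), small grey one at (331,277), orange (131,231) and purple (178,116). The case at (274,178) is the larger grey one, so it fits. I'll confirm it in an enlarged crop.

```bash
python3 - <<'E'
import cv2,numpy as np
a=cv2.imread('pics/top0.png')[125:235,195:345]; b=cv2.imread('pics/side0.png')[155:255,220:340]
a=cv2.resize(a,None,fx=5,fy=5,interpolation=cv2.INTER_CUBIC);b=cv2.resize(b,None,fx=6,fy=6,interpolation=cv2.INTER_CUBIC)
cv2.imwrite('pics/topc.png',a);cv2.imwrite('pics/sidec.png',b)
E
```

```text
(no output)
```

View pics/topc.png

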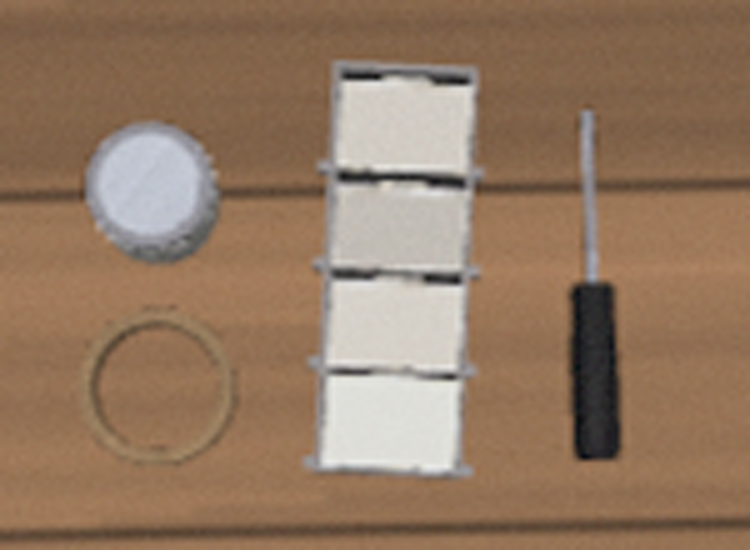

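View pics/sidec.png

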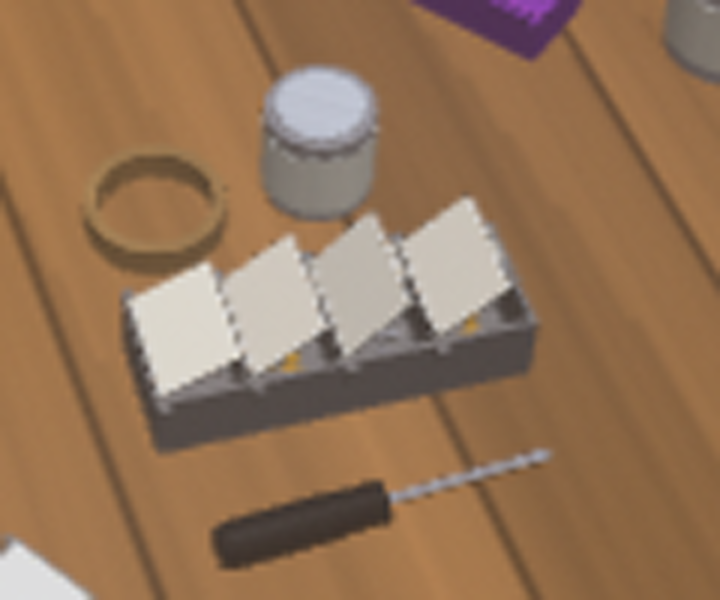

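The crops confirm it: grey case with off-white lids, all ajar. Hinge ears sit at the robot-side edge of each lid (lid 1 ears at top px (257,217.6) and (288.6,219.4)), far rim corners at (261.6,137.6) and (290.4,139). The stroke therefore runs away from the robot.

```bash
cat > h.py <<'E'
from cell import *
import numpy as np
from scipy.spatial.transform import Rotation as R
def px(n,u,v,z):
    c=camera_info(n); M=R.from_rotvec(c['rotation']).as_matrix()
    d=M@np.array([(u-c['cx'])/c['fx'],(v-c['cy'])/c['fy'],1]); e=np.array(c['eye'])
    return e+d*(z-e[2])/d[2]
E
python3 - <<'E'
from h import *
T=lambda u,v:px('top',195+u/5,125+v/5,.045)
S=lambda u,v,z:px('side',220+u/6,155+v/6,z)
e=[(T(*a)+T(*b))/2 for a,b in [((310,463),(468,472)),((315,363),(473,372)),((320,266),(474,273)),((325,167),(479,175))]]
f=(T(333,63)+T(477,70))/2
print('hinges',np.round(e,4),'far',np.round(f,4))
p=np.polyfit([-.104,-.052,0,.052,.108],np.array(e+[f]),1);print('axis',p)
print('yaw deg',np.degrees(np.arctan2(p[0][1],p[0][0])))
print('side ears',S(165,402,.045),S(258,383,.045),S(350,360,.045),S(443,340,.045))
M=R.from_rotvec(observe()['ee_rot']).as_matrix();print('jaw deg',np.degrees(np.arctan2(M[1,1],M[0,1])))
E
```

```text
hinges [[ 0.4609 -0.0479  0.045 ]
 [ 0.5128 -0.0516  0.045 ]
 [ 0.5641 -0.0543  0.045 ]
 [ 0.6161 -0.058   0.045 ]] far [ 0.672  -0.0608  0.045 ]
axis [[ 9.95276982e-01 -6.08108497e-02 -5.73317428e-17]
 [ 5.64387685e-01 -5.44648911e-02  4.50000000e-02]]
yaw deg -3.4963925735531474
side ears [ 0.46433539 -0.08562853  0.045     ] [ 0.51541953 -0.08986626  0.045     ] [ 0.56757624 -0.09146219  0.045     ] [ 0.62022206 -0.09515854  0.045     ]
jaw deg 77.05871530528506
```

Case centre is about (0.564, -0.054) with yaw -3.5°. I'll turn the jaws to match and approach the near end, with the fingers shut.

drive_tool --increments '[{"grip": 1,"tx": 0.08,"ty": -0.07,"tz": 0,"turn": 0.02},{"grip": 1,"tx": 0.16,"ty": -0.14,"tz": 0,"turn": 0.04},{"grip": 1,"tx": 0.24,"ty": -0.21,"tz": 0,"turn": 0.06},{"grip": 1,"tx": 0.32,"ty": -0.28,"tz": 0,"turn": 0.08},{"grip": 1,"tx": 0.4,"ty": -0.35,"tz": 0,"turn": 0.1},{"grip": 1,"tx": 0.48,"ty": -0.42,"tz": 0,"turn": 0.12},{"grip": 1,"tx": 0.56,"ty": -0.49,"tz": 0,"turn": 0.14},{"grip": 1,"tx": 0.64,"ty": -0.56,"tz": 0,"turn": 0.157},{"grip": 1,"tx": 0.72,"ty": -0.64,"tz": 0,"turn": 0.157},{"grip": 1,"tx": 0.75,"ty": -0.72,"tz": 0,"turn": 0.157},{"grip": 1,"tx": 0.75,"ty": -0.8,"tz": 0,"turn": 0.157},{"grip": 1,"tx": 0.75,"ty": -0.88,"tz": 0,"turn": 0.157},{"grip": 1,"tx": 0.75,"ty": -0.95,"tz": 0,"turn": 0.157},{"grip": 1,"tx": 0.75,"ty": -1,"tz": 0,"turn": 0.157},{"grip": 1,"tx": 0.75,"ty": -1,"tz": 0,"turn": 0.157}]' --newtons 10

```text
clock: 1.6
position: [0.4399, 0.2054, 0.2259]
ee_rot: [-0.103, -3.14, 0.004]
force: [0.6, -0.2, -0.8]
width: 0.009
```

drive_tool --increments '[{"grip": 1,"ty": -0.07},{"grip": 1,"ty": -0.15},{"grip": 1,"ty": -0.23},{"grip": 1,"ty": -0.31},{"grip": 1,"ty": -0.39},{"grip": 1,"ty": -0.47},{"grip": 1,"ty": -0.55,"tz": -0.05},{"grip": 1,"ty": -0.6,"tz": -0.12},{"grip": 1,"ty": -0.63,"tz": -0.2},{"grip": 1,"ty": -0.63,"tz": -0.28},{"grip": 1,"ty": -0.63,"tz": -0.34},{"grip": 1,"ty": -0.63,"tz": -0.38},{"grip": 1,"ty": -0.63,"tz": -0.38},{"grip": 1,"ty": -0.63,"tz": -0.38}]'

```text
invalid input
```

```bash
python3 - <<'E'
from h import *
import cv2
s=observe();print(s['clock'],s['position'],s['force'])
a=get_image('top')[125:235,215:335];b=get_image('side')[155:255,220:340]
z=lambda i:cv2.resize(i[:100,:,::-1],None,fx=5,fy=5,interpolation=cv2.INTER_CUBIC)
cv2.imwrite('pics/a1.png',cv2.resize(np.hstack([z(a),z(b)]),(800,333)))
E
```

```text
1.6 [0.43993366 0.20541848 0.22593982] [ 0.55535213 -0.15629891 -0.7878939 ]
```

View pics/a1.png

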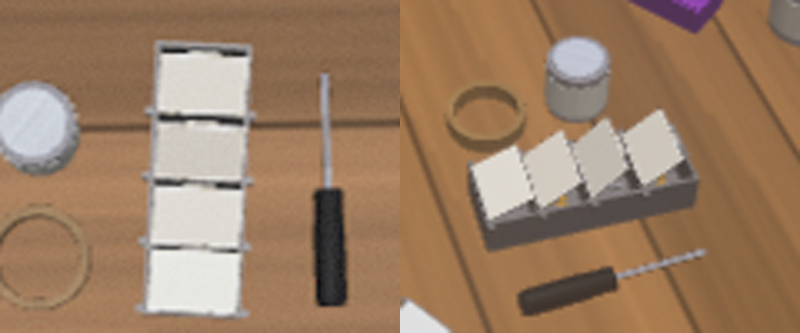

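All fields are required, so that move was refused and the scene is unchanged. I'll resend it with full rows.

drive_tool --increments '[{"grip": 1,"tx": 0,"ty": -0.07,"tz": 0,"turn": 0},{"grip": 1,"tx": 0,"ty": -0.15,"tz": 0,"turn": 0},{"grip": 1,"tx": 0,"ty": -0.23,"tz": 0,"turn": 0},{"grip": 1,"tx": 0,"ty": -0.31,"tz": 0,"turn": 0},{"grip": 1,"tx": 0,"ty": -0.39,"tz": 0,"turn": 0},{"grip": 1,"tx": 0,"ty": -0.47,"tz": 0,"turn": 0},{"grip": 1,"tx": 0,"ty": -0.55,"tz": -0.05,"turn": 0},{"grip": 1,"tx": 0,"ty": -0.6,"tz": -0.12,"turn": 0},{"grip": 1,"tx": 0,"ty": -0.63,"tz": -0.2,"turn": 0},{"grip": 1,"tx": 0,"ty": -0.63,"tz": -0.28,"turn": 0},{"grip": 1,"tx": 0,"ty": -0.63,"tz": -0.34,"turn": 0},{"grip": 1,"tx": 0,"ty": -0.63,"tz": -0.38,"turn": 0},{"grip": 1,"tx": 0,"ty": -0.63,"tz": -0.38,"turn": 0},{"grip": 1,"tx": 0,"ty": -0.63,"tz": -0.38,"turn": 0}]'

```text
clock: 3.1
position: [0.4402, -0.0425, 0.0741]
ee_rot: [-0.096, -3.14, 0.002]
force: [0.4, 0.0, 1.3]
width: 0.003
```

```bash
python3 - <<'E'
from h import *
import cv2
s=observe();print(s['clock'],s['position'],s['force'])
a=get_image('top')[145:245,215:335];b=get_image('side')[155:255,220:340]
z=lambda i:cv2.resize(i[:100,:,::-1],None,fx=5,fy=5,interpolation=cv2.INTER_CUBIC)
cv2.imwrite('pics/a2.png',cv2.resize(np.hstack([z(a),z(b)]),(800,333)))
E
```

```text
3.1 [ 0.44019656 -0.04249033  0.0740991 ] [0.41959438 0.02174847 1.29616937]
```

View pics/a2.png

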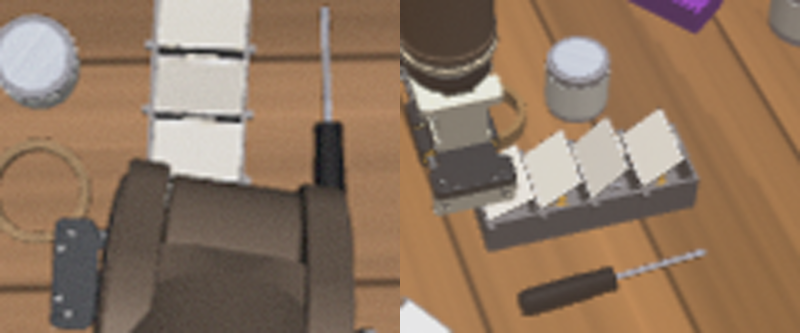

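Fingers are just outside the hinge end of lid 1, and the four lids are still ajar. Now down to about 2 mm above shut level.

drive_tool --increments '[{"grip": 1,"tx": 0,"ty": -0.01,"tz": -0.02,"turn": 0},{"grip": 1,"tx": 0,"ty": -0.01,"tz": -0.04,"turn": 0},{"grip": 1,"tx": 0,"ty": -0.01,"tz": -0.06,"turn": 0},{"grip": 1,"tx": 0,"ty": -0.01,"tz": -0.06,"turn": 0},{"grip": 1,"tx": 0,"ty": -0.01,"tz": -0.06,"turn": 0},{"grip": 1,"tx": 0,"ty": -0.01,"tz": -0.06,"turn": 0}]'

```text
clock: 3.8
position: [0.4408, -0.0468, 0.0509]
ee_rot: [0.096, 3.139, -0.001]
force: [-0.2, 0.2, -0.0]
width: 0.001
```

drive_tool --increments '[{"grip": 1,"tx": 0.01,"ty": -0.001,"tz": -0.001,"turn": 0},{"grip": 1,"tx": 0.02,"ty": -0.001,"tz": -0.002,"turn": 0},{"grip": 1,"tx": 0.03,"ty": -0.002,"tz": -0.002,"turn": 0},{"grip": 1,"tx": 0.04,"ty": -0.002,"tz": -0.002,"turn": 0},{"grip": 1,"tx": 0.05,"ty": -0.003,"tz": -0.002,"turn": 0},{"grip": 1,"tx": 0.06,"ty": -0.004,"tz": -0.002,"turn": 0},{"grip": 1,"tx": 0.07,"ty": -0.004,"tz": -0.002,"turn": 0},{"grip": 1,"tx": 0.08,"ty": -0.005,"tz": -0.002,"turn": 0},{"grip": 1,"tx": 0.09,"ty": -0.005,"tz": -0.002,"turn": 0},{"grip": 1,"tx": 0.1,"ty": -0.006,"tz": -0.002,"turn": 0},{"grip": 1,"tx": 0.11,"ty": -0.007,"tz": -0.002,"turn": 0},{"grip": 1,"tx": 0.12,"ty": -0.007,"tz": -0.002,"turn": 0}]'

```text
clock: 5.0
position: [0.4892, -0.0496, 0.0501]
ee_rot: [0.096, 3.139, -0.001]
force: [-0.3, -0.5, 0.3]
width: 0.002
```

```bash
python3 - <<'E'
from h import *
import cv2
s=observe();print(s['clock'],s['position'],s['force'])
b=get_image('side')[155:255,220:340]
cv2.imwrite('pics/a3.png',cv2.resize(b[:,:,::-1],None,fx=5,fy=5,interpolation=cv2.INTER_CUBIC))
E
```

```text
5.0 [ 0.48917362 -0.0496256   0.05008164] [-0.25942476 -0.45766336  0.34055408]
```

View pics/a3.png

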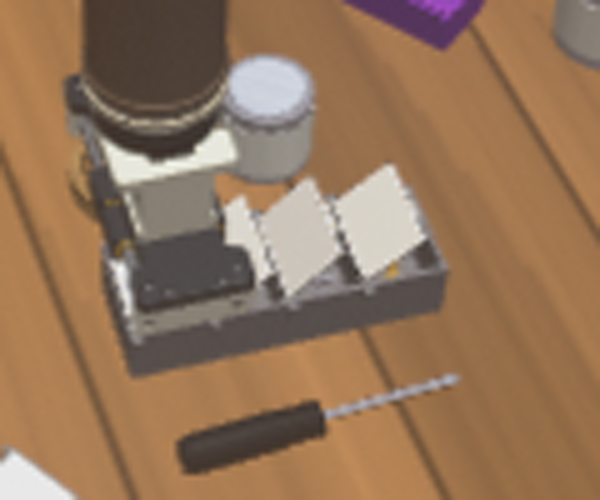

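Lid 1 is pressed down with small forces and the case hasn't moved. Continuing the stroke.

drive_tool --increments '[{"grip": 1,"tx": 0.012,"ty": -0.001,"tz": -0.001,"turn": 0},{"grip": 1,"tx": 0.024,"ty": -0.001,"tz": -0.001,"turn": 0},{"grip": 1,"tx": 0.036,"ty": -0.002,"tz": -0.001,"turn": 0},{"grip": 1,"tx": 0.048,"ty": -0.003,"tz": -0.001,"turn": 0},{"grip": 1,"tx": 0.06,"ty": -0.004,"tz": -0.001,"turn": 0},{"grip": 1,"tx": 0.072,"ty": -0.004,"tz": -0.001,"turn": 0},{"grip": 1,"tx": 0.084,"ty": -0.005,"tz": -0.001,"turn": 0},{"grip": 1,"tx": 0.096,"ty": -0.006,"tz": -0.001,"turn": 0},{"grip": 1,"tx": 0.108,"ty": -0.007,"tz": -0.001,"turn": 0},{"grip": 1,"tx": 0.12,"ty": -0.007,"tz": -0.001,"turn": 0},{"grip": 1,"tx": 0.132,"ty": -0.008,"tz": -0.001,"turn": 0},{"grip": 1,"tx": 0.144,"ty": -0.009,"tz": -0.001,"turn": 0},{"grip": 1,"tx": 0.156,"ty": -0.01,"tz": -0.001,"turn": 0},{"grip": 1,"tx": 0.168,"ty": -0.01,"tz": -0.001,"turn": 0},{"grip": 1,"tx": 0.18,"ty": -0.011,"tz": -0.001,"turn": 0},{"grip": 1,"tx": 0.192,"ty": -0.012,"tz": -0.001,"turn": 0},{"grip": 1,"tx": 0.204,"ty": -0.012,"tz": -0.001,"turn": 0},{"grip": 1,"tx": 0.216,"ty": -0.013,"tz": -0.001,"turn": 0},{"grip": 1,"tx": 0.228,"ty": -0.014,"tz": -0.001,"turn": 0}]'

```text
clock: 6.95
position: [0.5819, -0.0552, 0.0499]
ee_rot: [0.096, 3.137, -0.002]
force: [-0.8, 0.3, 0.7]
width: 0.005
```

drive_tool --increments '[{"grip": 1,"tx": 0.012,"ty": -0.001,"tz": 0,"turn": 0},{"grip": 1,"tx": 0.024,"ty": -0.001,"tz": 0,"turn": 0},{"grip": 1,"tx": 0.036,"ty": -0.002,"tz": 0,"turn": 0},{"grip": 1,"tx": 0.048,"ty": -0.003,"tz": 0,"turn": 0},{"grip": 1,"tx": 0.06,"ty": -0.004,"tz": 0,"turn": 0},{"grip": 1,"tx": 0.072,"ty": -0.004,"tz": 0,"turn": 0},{"grip": 1,"tx": 0.084,"ty": -0.005,"tz": 0,"turn": 0},{"grip": 1,"tx": 0.096,"ty": -0.006,"tz": 0,"turn": 0},{"grip": 1,"tx": 0.108,"ty": -0.007,"tz": 0,"turn": 0},{"grip": 1,"tx": 0.12,"ty": -0.007,"tz": 0,"turn": 0},{"grip": 1,"tx": 0.132,"ty": -0.008,"tz": 0,"turn": 0},{"grip": 1,"tx": 0.144,"ty": -0.009,"tz": 0,"turn": 0},{"grip": 1,"tx": 0.156,"ty": -0.01,"tz": 0,"turn": 0},{"grip": 1,"tx": 0.168,"ty": -0.01,"tz": 0,"turn": 0},{"grip": 1,"tx": 0.18,"ty": -0.011,"tz": 0,"turn": 0},{"grip": 1,"tx": 0.192,"ty": -0.012,"tz": 0,"turn": 0},{"grip": 1,"tx": 0.204,"ty": -0.012,"tz": 0,"turn": 0},{"grip": 1,"tx": 0.216,"ty": -0.013,"tz": 0,"turn": 0},{"grip": 1,"tx": 0.228,"ty": -0.014,"tz": 0,"turn": 0},{"grip": 1,"tx": 0.228,"ty": -0.014,"tz": 0,"turn": 0}]'

```text
clock: 8.95
position: [0.6738, -0.0608, 0.0498]
ee_rot: [0.096, 3.137, -0.002]
force: [0.5, -0.2, -0.3]
width: 0.006
```

```bash
python3 - <<'E'
from h import *
import cv2
s=observe();print(s['clock'],s['position'],s['force'])
b=get_image('side')[155:255,220:340]
cv2.imwrite('pics/a4.png',cv2.resize(b[:,:,::-1],None,fx=5,fy=5,interpolation=cv2.INTER_CUBIC))
E
```

```text
8.95 [ 0.67383329 -0.06083072  0.04982408] [ 0.5315651  -0.15443476 -0.25150798]
```

View pics/a4.png

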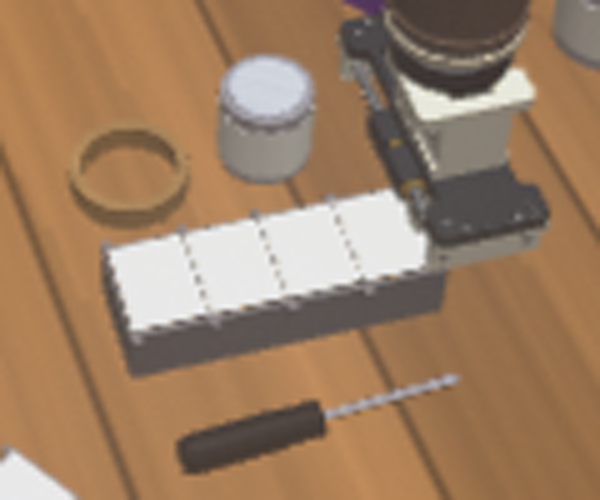

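All four lids look flat (free-edge lines at about x=205, 285 and 365 px), and the fingertips are past the last edge. Lifting clear and backing off.

drive_tool --increments '[{"grip": 1,"tx": 0,"ty": 0,"tz": 0.03,"turn": 0},{"grip": 1,"tx": 0,"ty": 0,"tz": 0.06,"turn": 0},{"grip": 1,"tx": 0,"ty": 0,"tz": 0.12,"turn": 0},{"grip": 1,"tx": 0,"ty": 0,"tz": 0.2,"turn": 0},{"grip": 1,"tx": 0,"ty": 0,"tz": 0.28,"turn": 0},{"grip": 1,"tx": 0,"ty": 0,"tz": 0.36,"turn": 0},{"grip": 1,"tx": 0,"ty": 0.06,"tz": 0.4,"turn": 0},{"grip": 1,"tx": 0,"ty": 0.14,"tz": 0.4,"turn": 0},{"grip": 1,"tx": 0,"ty": 0.22,"tz": 0.4,"turn": 0},{"grip": 1,"tx": 0,"ty": 0.3,"tz": 0.4,"turn": 0},{"grip": 1,"tx": 0,"ty": 0.38,"tz": 0.4,"turn": 0},{"grip": 1,"tx": 0,"ty": 0.46,"tz": 0.4,"turn": 0},{"grip": 1,"tx": 0,"ty": 0.5,"tz": 0.4,"turn": 0},{"grip": 1,"tx": 0,"ty": 0.5,"tz": 0.4,"turn": 0},{"grip": 1,"tx": 0,"ty": 0.5,"tz": 0.4,"turn": 0}]'

```text
clock: 10.5
position: [0.6735, 0.1376, 0.2104]
ee_rot: [0.097, 3.136, -0.003]
force: [0.9, 0.3, 0.4]
width: 0.003
```

```bash
python3 - <<'E'
from h import *
import cv2
s=observe();print(s['clock'],s['position'],s['force'])
a=get_image('top')[130:230,195:315];b=get_image('side')[155:255,220:340]
z=lambda i:cv2.resize(i[:,:,::-1],None,fx=3.3,fy=3.3,interpolation=cv2.INTER_CUBIC)
cv2.imwrite('pics/a5.png',np.hstack([z(a),z(b)]))
E
```

```text
10.5 [0.67354598 0.13757726 0.21037395] [0.85267384 0.29374603 0.44717762]
```

View pics/a5.png

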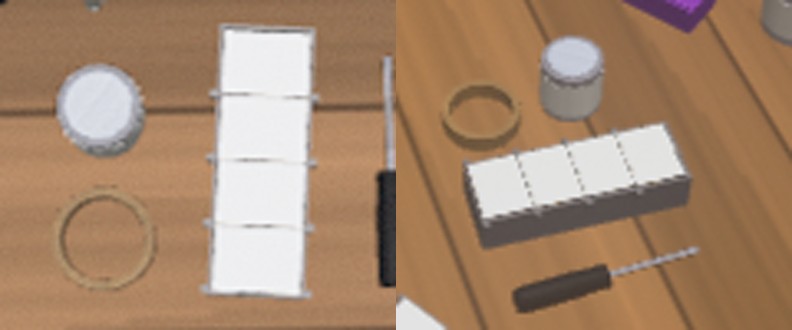

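All four lids are flat in both views. The lid 1 ear is at top px (257.7,217.9), against (257,217.6) before, so the case hasn't moved visibly, and the bystanders in view look unmoved.

```bash
python3 -c "
from cell import *
print(sign_off())"
```

```text
the job is handed in; nothing more can be done
None
```

All four lids are shut and the job is handed in; no verdict was reported. I stroked the larger grey case's row in one pass with the fingers shut, about 2 mm above the shut-lid level, starting from lid 1's hinge end. I then lifted clear and moved the arm away, finishing at about 10.6 s.

**Last checks:**
- **Lids:** all four look flat in both camera views.
- **Case:** its hinge ear is within about 1 pixel (roughly 2 mm) of where it started.
- **Bystanders:** the tin, tape and screwdriver look unmoved. I did not check the jar, carton and big tin in the final crops, but the arm did not go near them at low height.
- **Forces:** readings at the end of each move were 1.3 N or less. I did not record the forces during the strokes.

**What failed or disagreed:** one move was refused for missing fields and nothing moved; I resent it in full. The two cameras differed by about 5 mm on the case's position along the row, which did not matter for the stroke.

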